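# Tighten the union with the click wrench, then open the gas valve

### The job

Put the bench gas line back in service: first tighten the pipe union by pressing down the click wrench that is already set on it until the wrench breaks over (clicks), and stop there without driving it on. Then push the ball valve's lever round from shut to fully open, right up against its hard stop, without forcing it, and let go of everything. Leave the timer, the two bottles and the tape roll where they are.

Things in the scene. Friction and masses are not known exactly. Their poses are not given: they have to be found in the camera images.
- manifold: gas line assembly screwed to the bench, cannot move: 100 x 340 mm base plate, 8 mm thick, with a 20 mm steel pipe at 90 mm height along the body's y axis. Origin on the bench under the middle of the pipe. At y = -75 mm the brass union nut with the click wrench; at y = +75 mm the brass ball valve; nothing fixed reaches above 120 mm. Hose barb at the -y end, bend down to the plate at the +y end.
- wrench_handle: click wrench's handle: black ribbed round grip 70 mm long, 22 mm thick. Origin at the middle of the grip on its centre line, 130 mm from the nut's axis; its -x axis points to the free end. The wrench stays on the nut; it starts on the manifold's -x side, 18 to 42 degrees up, and swings down in an upright plane about the nut's axis (manifold's y direction, 90 mm above the bench).
- union_nut (a joint): turn of the union nut, rad; grows as the wrench is pressed down. Starts at 0 to 0.15, drags (about 1 to 3 N at the grip, stays where left) until it seats hard at 0.5 = tight. The wrench sits on the nut at varying angles, so its slope when tight is not known before: 2 degrees below to 13 above level.
- click_hinge (a joint): break-over hinge of the wrench, 100 mm from the middle of the grip, rad; 0 = straight. Stays 0 while the nut turns; when the nut is tight it breaks at about 8 N on the grip, then sinks on at 8 to 11 N. 0.06 (6 mm of sinking) is a clear click; its end is 0.4, do not drive it past 0.3. Springs back to 0 when let go.
- valve_handle: ball valve's lever: flat bar with a black ribbed sleeve 20 mm wide, 12 mm high, from 40 to 112 mm off the valve's axis. Origin on the valve's upright axis at the lever's mid height, 140 mm above the bench; its -x axis points to the free end. Shut: across the pipe (to the manifold's -x). Open: along the pipe (to the manifold's +y), that is clockwise seen from above.
- valve_turn (a joint): turn of the valve lever from its shut stop, rad: starts at 0 to 0.12, grows as it opens, hard stop at 1.57. Drags with about 3.5 N when pushed at 85 mm from the axis and stays where left. The lever sits up to 6 degrees askew on its stem, so at the stop it may point up to 6 degrees short of or beyond the pipe's direction.
- timer: white lab timer lying flat, 60 x 58 x 16 mm, origin at the centre of its underside; leave alone
- bottle_amber: amber screw-cap bottle, 60 mm in diameter, 125 mm high, origin at the centre of its underside; leave alone
- bottle_small: small white screw-cap bottle, 25 mm in diameter, 58 mm high, origin at the centre of its underside; leave alone
- tape_roll: roll of label tape lying flat, 61 mm in diameter, 19 mm high, origin at the centre of its underside; leave alone

How it is judged:
By the outcome, as a careful person would: the job done as asked, in the order asked, and still so for the second after the job is handed in, with the robot touching nothing.
It also fails if it takes over 72 s, if anything falls off the work surface, if the arm or the gripper's body presses on something with over 40 N, if the wrist force passes 120 N, or if a joint passes its speed limit or range.

### The arm

A 7-joint arm with a two-finger parallel gripper is mounted at the origin on a cart in front of the work surface, level with it; the furniture and walls round the work are solid. World frame = base frame: x ahead of the robot, y to its left, z up, the work surface at z = 0. Lengths are in m, angles in rad, forces in N, time in s.
With the tool pointing down it reaches from about 0.4 to 0.85 m from the base axis. Payload 10.4 kg.
Tool frame: the origin (TCP) lies midway between the tips of the shut fingers; the grasp point (between the pads) lies 19 mm behind it; z points along the fingers, y is the line along which they close (so a half turn about z gives the same grasp; the last joint's range is limited). The gripper opens to 87 mm and grips with 3 to 60 N. Pads are 19 mm wide; open, the fingers measure 117 mm over their backs; the gripper's body (75 mm by 190 mm) begins 51 mm behind the grasp point.
Start: joints at [1.127, 0.332, -0.065, 1.46, 0.022, 1.35, -0.088], TCP at [0.255, -0.57, 0.223] pointing down, gripper open.
Joint ranges: [-2.6, 2.6], [-0.5, 2.12], [-1.47, 1.34], [0.16, 2.42], [-1.27, 4.41], [0.06, 2.06], [-2.6, 2.6]. Speed limits (rad/s): [2.22, 2.22, 2.79, 2.79, 3.14, 3.14, 3.14].

### API

Orientations are given as a unit quaternion [x, y, z, w].
In Python, from bench import sensors, eyes, order gives the robot as it stands.
- The arm moves only by the tool arm_command, never from a script. Its argument "steps" is a list of rows, each an object with "rot": the turn, a rotation vector about the world's x, y, z in degrees, a list of three; "slide": the shift along the world's x, y, z in m, a list of three; "grip": the opening, from 0 (shut) to 1 (fully open). A call has exactly 8 rows; each row shifts and turns the commanded pose from where the row before left it; what a row does not reach is not made up. A row lasts 1/8 s, in which the tool goes at most 62.5 mm and 10.7 degrees, less where a joint would pass 70% of its speed; a pose out of reach is approached as far as the arm can. A call with a gripper value outside its range is refused whole. The fingers move at their own pace and stop on an object; "newtons" is the grip in N (left out, the last holds). Time passes only in rows, so rows that do not move let the fingers close, or fill a call up. It gives the time, the measured TCP pose, the force, the opening and the grip force at its end, in the units of the state.
- sensors.read_state(): the state, without advancing time (a new reading comes with each control period).
- eyes.camera(name): name is "scene" or "top" or "wrist"; returns a dict with "pixels" (400x640x3 uint8, red, green, blue), "intrinsics" (3x3 intrinsics, pixels), "pose" (4x4, takes a point from camera to world coordinates). Camera axes: x right, y down, z forward; pixel columns grow to the right and rows downward; lengths in m; the calibration is good to about 2 mm. A picture is of the moment at which its call begins. There is no depth.
- order.close_job(): hands the job in; it is judged then, once.
Trained networks look in a picture, given as the dict that the camera call returned (one of the last four; its "shot" number tells which), for a name from the list of things; names that differ only in an ending like _2 or _b are one class to them, and where a whole thing is asked for, a point or a joint stands for the part that bears it (a point fixed in the world has none). Each returns a list of dicts, best first, with "conf" (0 to 1); they miss things now and then, are a little off and sometimes report something else, mostly with a low value. They report only what shows in the picture. A call takes as long as a camera call.
- eyes.look_for(name, picture): "bbox" ([left, top, right, bottom] in pixels, round what is visible of it).
The state is a dict: "time": time; "joint_positions": joint angles; "joint_vel": joint speeds; "joint_torque": joint torques, N m; "ee_pos": TCP position; "eef_rot": TCP orientation; "ft_force": force on the tool from outside, world axes, zero at the start; "torque": the same for the moment, N m; "width": finger opening in m; "grip_force": force on a finger pad.
Only numpy, scipy, OpenCV 4.12 (cv2) and the standard library are available. Lean on these libraries where they do the work, as an engineer would, in place of code of your own. Each camera call takes 0.05 s, during which the arm holds its last target. There are 200 camera calls.

## Working session

There is one attempt and no reset: what is moved stays moved. The work goes in short steps, Python scripts to look and compute and a tool call to move; the robot and the scene stay as the last step left them, time stands still between calls to the robot, and variables do not carry over. Pictures are saved under pics/ and viewed, at most 10 in all, crops included, and the job is handed in when it is done.

Besides the shell and the picture viewer there is one more tool, called after "Emit:" as name(argument=value, ...) on one line, values as JSON. arm_command: Moves the arm, as the interface text tells. Its arguments: {"type":"object","properties":{"steps":{"type":"array","items":{"type":"object","properties":{"rot":{"type":"array","items":{"type":"number"}},"slide":{"type":"array","items":{"type":"number"}},"grip":{"type":"number"}}}},"newtons":{"type":"number"}},"required":["steps"]}

```bash
mkdir -p pics; cat > h.py <<'E'
from bench import sensors, eyes, order
import numpy as np, cv2
def shot(n,f=None):
    p=eyes.camera(n)
    if f: cv2.imwrite('pics/'+f,cv2.cvtColor(p['pixels'],cv2.COLOR_RGB2BGR))
    return p
def proj(p,X):
    T=np.linalg.inv(p['pose']); c=T[:3,:3]@np.asarray(X,float)+T[:3,3]; u=p['intrinsics']@c; return u[:2]/u[2]
def ray(p,uv):
    d=p['pose'][:3,:3]@np.linalg.inv(p['intrinsics'])@np.array([*uv,1.]); return p['pose'][:3,3],d/np.linalg.norm(d)
def onz(p,uv,z):
    o,d=ray(p,uv); return o+d*(z-o[2])/d[2]
E
python3 - <<'E'
from h import *
np.set_printoptions(precision=3,suppress=True)
ps={n:shot(n,n+'1.png') for n in('scene','top')}
for n,p in ps.items():
    print(n,p['pose'][:3,3],p['pose'][:3,2])
    for k in('manifold','wrench_handle','valve_handle','timer','bottle_amber','bottle_small','tape_roll'):
        print(k,[(np.round(d['bbox']),round(d['conf'],2)) for d in eyes.look_for(k,p)[:2]])
s=sensors.read_state();print(s)
E
```

```text
scene [-0.006  0.864  0.793] [ 0.42  -0.725 -0.546]
manifold [(array([272., 166., 356., 254.]), 0.9)]
wrench_handle [(array([317., 165., 361., 178.]), 0.64)]
valve_handle [(array([290., 192., 336., 201.]), 0.72)]
timer []
bottle_amber [(array([288., 233., 313., 282.]), 0.87)]
bottle_small [(array([321., 240., 332., 264.]), 0.69)]
tape_roll [(array([345., 219., 368., 234.]), 0.71), (array([334., 191., 360., 203.]), 0.57)]
top [ 0.474 -0.064  1.052] [ 0.029  0.017 -0.999]
manifold [(array([276., 112., 419., 211.]), 0.74)]
wrench_handle [(array([379., 150., 407., 198.]), 0.89)]
valve_handle [(array([310., 156., 330., 207.]), 0.74)]
timer [(array([404., 167., 428., 189.]), 0.56), (array([278., 112., 418., 211.]), 0.34)]
bottle_amber [(array([242., 191., 273., 219.]), 0.78)]
bottle_small [(array([291., 217., 301., 224.]), 0.61)]
tape_roll [(array([354., 208., 375., 226.]), 0.65), (array([367., 132., 408., 202.]), 0.37)]
{'time': 0.8, 'joint_positions': array([ 1.127,  0.332, -0.065,  1.46 ,  0.022,  1.35 , -0.088]), 'joint_vel': array([-0.   ,  0.001,  0.   , -0.001,  0.001,  0.   ,  0.001]), 'joint_torque': array([ -0.001, -62.299,   0.024, -39.011,  -0.061,   0.032,  -0.   ]), 'ee_pos': array([ 0.255, -0.57 ,  0.223]), 'eef_rot': array([0.978, 0.209, 0.   , 0.   ]), 'ft_force': array([ 0.813, -0.686,  0.386]), 'torque': array([-0.05,  0.03,  0.  ]), 'grip_force': 0.0, 'width': 0.08708558937916663}
```

View pics/scene1.png

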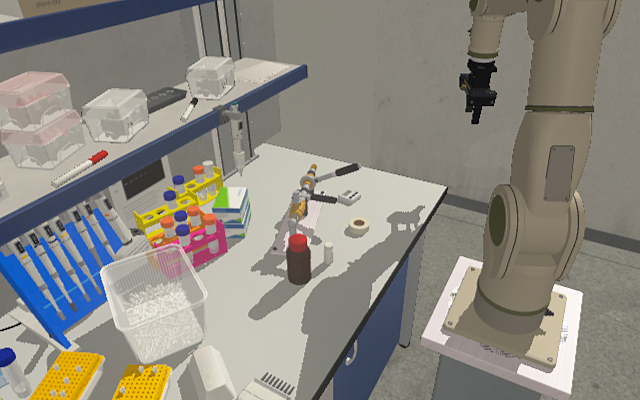

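View pics/top1.png

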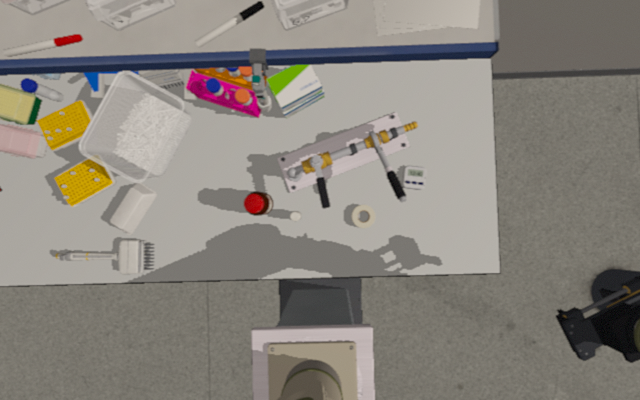

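The scene view shows the line mid-bench, with the wrench grip at (345,170) and the valve sleeve at (322,198). In the top view the pipe runs from (291,172) to (415,126), the wrench grip is at about (397,186), the valve sleeve at (323,192) and the timer at (415,178).

```bash
python3 - <<'E'
from h import *
np.set_printoptions(precision=3,suppress=True)
p=shot('top');s=shot('scene')
for q,(a,b,c,d),k,f in((p,(230,100,440,240),3.8,'topc.png'),(s,(250,150,380,290),4.2,'scc.png')):
    im=cv2.resize(q['pixels'][b:d,a:c],None,fx=k,fy=k,interpolation=cv2.INTER_CUBIC)
    for x in range(a,c,10): cv2.putText(im,str(x),(int((x-a)*k),8),0,.3,(255,0,0));cv2.line(im,(int((x-a)*k),10),(int((x-a)*k),16),(255,0,0))
    for y in range(b,d,10): cv2.putText(im,str(y),(0,int((y-b)*k)),0,.3,(255,0,0))
    cv2.imwrite('pics/'+f,cv2.cvtColor(im,cv2.COLOR_RGB2BGR))
print(p['intrinsics'],onz(p,(291,172),.09),onz(p,(415,126),.09),onz(p,(258,204),.12),onz(p,(350,275),0),onz(p,(350,50),0.3))
E
```

```text
[[396.536   0.    325.078]
 [  0.    396.536 192.448]
 [  0.      0.      1.   ]] [0.554 0.034 0.09 ] [ 0.657 -0.271  0.09 ] [0.479 0.111 0.12 ] [ 0.285 -0.105  0.   ] [ 0.767 -0.107  0.3  ]
```

View pics/topc.png

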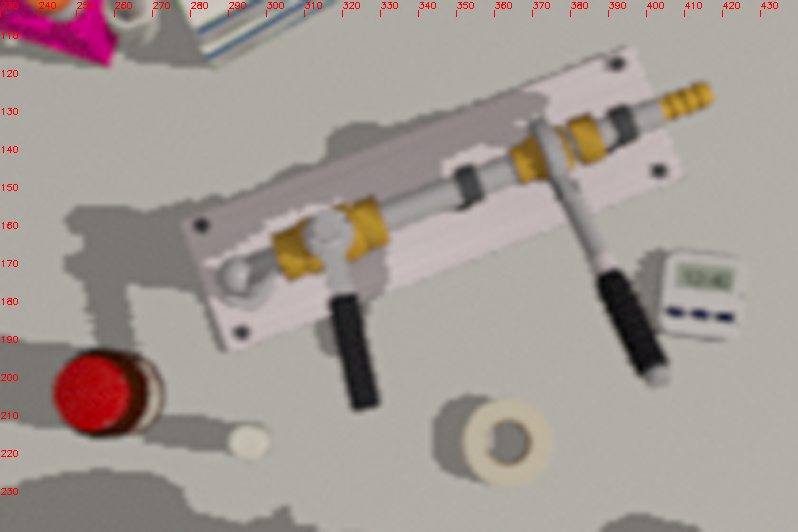

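View pics/scc.png

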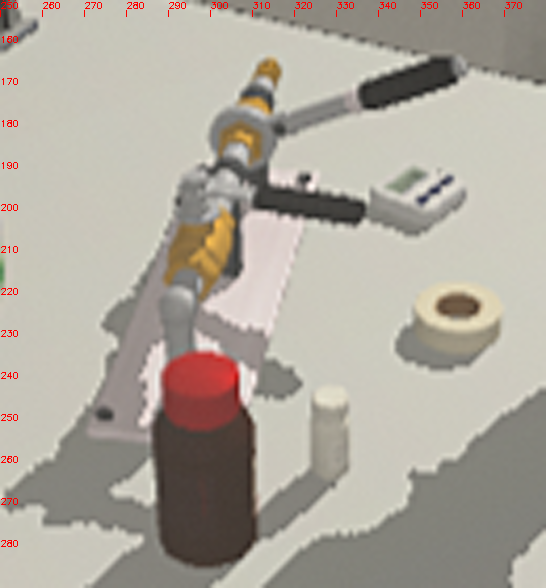

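The top crop shows the plate corners at (277.4,158.4), (290,192.6), (396.3,111.8) and (410.3,146.8). It puts the valve axis at about (316,160) and the lever tip at (326.6,207.4). The wrench grip runs (389,174)–(402.4,199.5) in the top view and (336,173)–(359.5,166) in the scene view.

```bash
cat > model.py <<'E'
from h import *
np.set_printoptions(precision=3,suppress=True)
p=shot('top');s=shot('scene')
C=[onz(p,u,.008) for u in((277.4,158.4),(290,192.6),(396.3,111.8),(410.3,146.8))]
O=np.mean(C,0);O[2]=0
ey=(C[0]+C[1]-C[2]-C[3]);ey[2]=0;L=np.linalg.norm(ey)/2;ey/=2*L;ex=np.array([ey[1],-ey[0],0])
E
python3 - <<'E'
from model import *
W=[np.linalg.norm(C[0]-C[1]),np.linalg.norm(C[2]-C[3])]
print('O',O,'ey',ey,'yaw',np.degrees(np.arctan2(-ey[0],ey[1])),'L,W',L,W)
nut=O-.075*ey+[0,0,.09]; val=O+.075*ey+[0,0,.14]
print('nut',nut,proj(p,nut),proj(s,nut),'val',val,proj(p,val))
print('lever tip top',onz(p,(326.6,207.4),.146))
for a,b in(((395.8,186.6),(347.7,169.5)),((402.4,199.5),(359.5,165.7)),((389.2,173.7),(336,173.3))):
    o1,d1=ray(p,a);o2,d2=ray(s,b)
    A=np.c_[d1,-d2];t=np.linalg.lstsq(A,o2-o1,rcond=None)[0]
    X1=o1+d1*t[0];X2=o2+d2*t[1];X=(X1+X2)/2;v=X-nut
    print('X',X,'gap',np.linalg.norm(X1-X2),'rel x,y,z',v@ex,v@ey,v[2],np.degrees(np.arctan2(v[2],-v@ex)))
for a in (18,24,30,36,42):
    g=nut-ex*.13*np.cos(np.radians(a))+[0,0,.13*np.sin(np.radians(a))];print(a,g,proj(p,g),proj(s,g))
for n,u,z in(('timer',(415,178),.016),('tape',(363.5,216),.019),('amber',(254,203),.125),('small',(295.5,216),.058)):print(n,onz(p,u,z))
E
```

```text
O [ 0.609 -0.098  0.   ] ey [-0.332  0.943  0.   ] yaw 19.363706421931337 L,W 0.33830715818752927 [np.float64(0.09661625178577227), np.float64(0.09971561031892102)]
nut [ 0.634 -0.168  0.09 ] [373.161 136.915] [305.17  181.983] val [ 0.584 -0.027  0.14 ] [314.722 156.709]
lever tip top [ 0.466 -0.051  0.146]
X [ 0.51  -0.21   0.144] gap 0.00242722413353518 rel x,y,z -0.13026898447274696 0.0019244440667637716 0.05406047220690194 22.538016169423624
X [ 0.479 -0.222  0.159] gap 0.0005014899775623542 rel x,y,z -0.1632979574244526 0.0009539451755846509 0.06853870165205503 22.768553250720057
X [ 0.542 -0.198  0.129] gap 0.003552496786327266 rel x,y,z -0.09650262617013651 0.00290294501795235 0.03923945045891428 22.127414387650642
18 [ 0.517 -0.209  0.13 ] [394.314 183.439] [345.871 173.178]
24 [ 0.522 -0.208  0.143] [394.405 181.17 ] [344.282 169.267]
30 [ 0.527 -0.206  0.155] [394.247 178.316] [342.235 165.466]
36 [ 0.534 -0.203  0.166] [393.834 174.894] [339.747 161.824]
42 [ 0.543 -0.2    0.177] [393.16  170.929] [336.845 158.387]
timer [ 0.535 -0.282  0.016]
tape [ 0.44  -0.144  0.019]
amber [0.481 0.119 0.125]
small [0.446 0.029 0.058]
```

Emit:
arm_command(newtons=20, steps=[{"slide": [0.032,0.045,0],"rot": [0,0,-2.5],"grip": 0},{"slide": [0.032,0.045,0],"rot": [0,0,-2.5],"grip": 0},{"slide": [0.032,0.045,0],"grip": 0},{"slide": [0.032,0.045,0],"grip": 0},{"slide": [0.032,0.045,0],"grip": 0},{"slide": [0.032,0.045,0],"grip": 0},{"slide": [0.032,0.045,0],"grip": 0},{"slide": [0.031,0.045,0],"grip": 0}])

```text
schema error: expected keys rot, slide, grip
```

Emit:
arm_command(newtons=20, steps=[{"slide": [0.032,0.045,0],"rot": [0,0,-2.5],"grip": 0},{"slide": [0.032,0.045,0],"rot": [0,0,-2.5],"grip": 0},{"slide": [0.032,0.045,0],"rot": [0,0,0],"grip": 0},{"slide": [0.032,0.045,0],"rot": [0,0,0],"grip": 0},{"slide": [0.032,0.045,0],"rot": [0,0,0],"grip": 0},{"slide": [0.032,0.045,0],"rot": [0,0,0],"grip": 0},{"slide": [0.032,0.045,0],"rot": [0,0,0],"grip": 0},{"slide": [0.031,0.045,0],"rot": [0,0,0],"grip": 0}])

```text
time: 2.0
ee_pos: [0.5112, -0.209, 0.2229]
eef_rot: [0.986, 0.166, 0.0, 0.0]
ft_force: [0.5, -0.6, 0.8]
width: 0.0148
grip_force: 0.0
```

Emit:
arm_command(steps=[{"slide": [0,0,-0.02],"rot": [0,0,0],"grip": 0},{"slide": [0,0,-0.02],"rot": [0,0,0],"grip": 0},{"slide": [0,0,-0.01],"rot": [0,0,0],"grip": 0},{"slide": [0,0,0],"rot": [0,0,0],"grip": 0},{"slide": [0,0,0],"rot": [0,0,0],"grip": 0},{"slide": [0,0,0],"rot": [0,0,0],"grip": 0},{"slide": [0,0,0],"rot": [0,0,0],"grip": 0},{"slide": [0,0,0],"rot": [0,0,0],"grip": 0}])

```text
time: 3.0
ee_pos: [0.5104, -0.2106, 0.1728]
eef_rot: [0.986, 0.166, 0.0, 0.0]
ft_force: [-0.7, -0.7, 0.2]
width: 0.0002
grip_force: 0.0
```

```bash
cat > see.py <<'E'
import sys
from h import *
ims=[]
for n,(a,b,c,d) in(('scene',(270,130,400,230)),('top',(290,100,420,215)),('wrist',(0,0,640,400))):
    q=shot(n);k=400/(c-a) if n!='wrist' else .62
    ims.append(cv2.resize(q['pixels'][b:d,a:c],None,fx=k,fy=k,interpolation=cv2.INTER_CUBIC))
H=[i.shape[0] for i in ims]; 
im=np.zeros((600,800,3),np.uint8)
im[:H[0],:400]=ims[0][:,:400];im[:H[1],400:]=ims[1][:,:400]
r=ims[2][:600-max(H[0],0)];im[H[0]:H[0]+len(r),:r.shape[1]]=r
cv2.imwrite('pics/'+sys.argv[1],cv2.cvtColor(im,cv2.COLOR_RGB2BGR))
E
python3 see.py a.png
```

```text
(no output)
```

View pics/a.png

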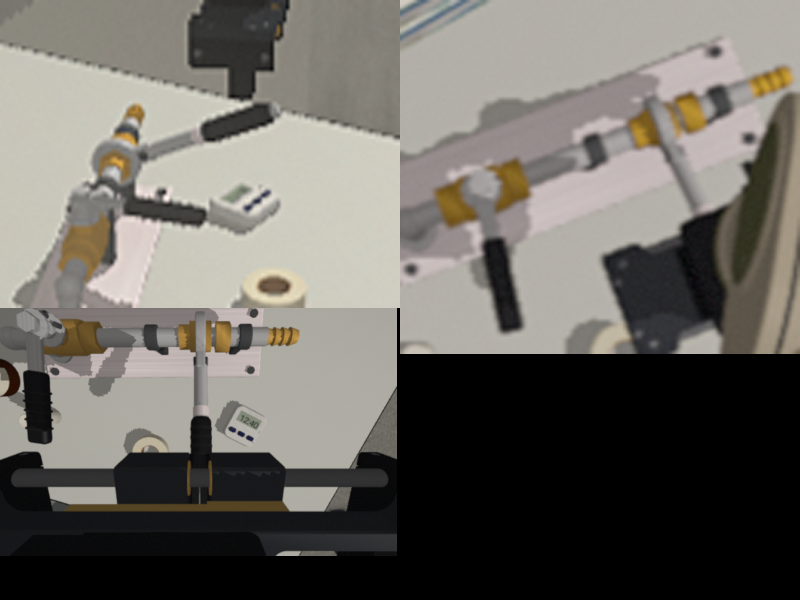

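The fingertips are centred over the black grip: the shaft is at (200,440) in the wrist view and the finger at (240,90), just above the grip, in the scene view. Next I press down.

Emit:
arm_command(steps=[{"slide": [0,0,-0.005],"rot": [0,0,0],"grip": 0},{"slide": [0,0,-0.005],"rot": [0,0,0],"grip": 0},{"slide": [0,0,-0.005],"rot": [0,0,0],"grip": 0},{"slide": [-0.001,0,-0.005],"rot": [0,0,0],"grip": 0},{"slide": [-0.001,0,-0.005],"rot": [0,0,0],"grip": 0},{"slide": [-0.001,-0.001,-0.005],"rot": [0,0,0],"grip": 0},{"slide": [-0.001,0,-0.005],"rot": [0,0,0],"grip": 0},{"slide": [0,0,0],"rot": [0,0,0],"grip": 0}])

```text
time: 4.15
ee_pos: [0.506, -0.2113, 0.1369]
eef_rot: [0.986, 0.166, -0.0, -0.0]
ft_force: [0.0, -0.1, 0.8]
width: 0.0005
grip_force: 0.2
```

Emit:
arm_command(steps=[{"slide": [-0.001,0,-0.004],"rot": [0,0,0],"grip": 0},{"slide": [-0.001,-0.001,-0.004],"rot": [0,0,0],"grip": 0},{"slide": [0,0,-0.004],"rot": [0,0,0],"grip": 0},{"slide": [-0.001,0,-0.004],"rot": [0,0,0],"grip": 0},{"slide": [0,0,-0.002],"rot": [0,0,0],"grip": 0},{"slide": [0,0,0],"rot": [0,0,0],"grip": 0},{"slide": [0,0,0],"rot": [0,0,0],"grip": 0},{"slide": [0,0,0],"rot": [0,0,0],"grip": 0}])

```text
time: 5.15
ee_pos: [0.5035, -0.2123, 0.1195]
eef_rot: [0.986, 0.166, 0.0, -0.0]
ft_force: [0.0, 1.1, 0.2]
width: 0.0004
grip_force: 0.1
```

```bash
cat > f.py <<'E'
from h import *
f=[]
for i in range(4):
    s=sensors.read_state();f.append(s['ft_force']);eyes.camera('top')
print(np.round(np.mean(f,0),2),s['ee_pos'],s['time'])
E
python3 f.py
```

```text
[-0.17  0.19  0.02] [ 0.50339835 -0.21235812  0.11954821] 5.3
```

Emit:
arm_command(steps=[{"slide": [0,0,-0.001],"rot": [0,0,0],"grip": 0},{"slide": [0,0,-0.001],"rot": [0,0,0],"grip": 0},{"slide": [0,0,-0.001],"rot": [0,0,0],"grip": 0},{"slide": [0,0,-0.001],"rot": [0,0,0],"grip": 0},{"slide": [0,0,-0.001],"rot": [0,0,0],"grip": 0},{"slide": [0,0,-0.001],"rot": [0,0,0],"grip": 0},{"slide": [0,0,-0.001],"rot": [0,0,0],"grip": 0},{"slide": [0,0,-0.001],"rot": [0,0,0],"grip": 0}])

```text
time: 6.35
ee_pos: [0.5033, -0.2125, 0.1115]
eef_rot: [0.986, 0.166, -0.0, 0.0]
ft_force: [-2.6, -1.5, 3.7]
width: 0.0004
grip_force: 1.7
```

```bash
python3 f.py; python3 see.py b.png
```

```text
[-1.81 -0.71  3.13] [ 0.50338804 -0.21241207  0.11148523] 6.5
```

View pics/b.png

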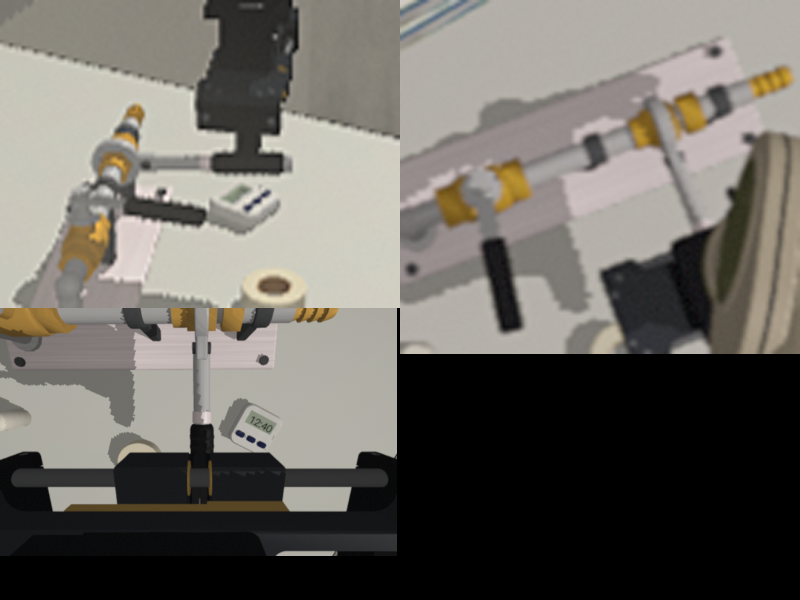

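The wrist and scene views show the wrench pressed to nearly level, grip at (250,163) with the finger centred on it; force is now about 3 N.

Emit:
arm_command(steps=[{"slide": [0,0,-0.001],"rot": [0,0,0],"grip": 0},{"slide": [0,0,-0.001],"rot": [0,0,0],"grip": 0},{"slide": [0,0,-0.001],"rot": [0,0,0],"grip": 0},{"slide": [0,0,-0.001],"rot": [0,0,0],"grip": 0},{"slide": [0,0,0],"rot": [0,0,0],"grip": 0},{"slide": [0,0,0],"rot": [0,0,0],"grip": 0},{"slide": [0,0,0],"rot": [0,0,0],"grip": 0},{"slide": [0,0,0],"rot": [0,0,0],"grip": 0}])

```text
time: 7.7
ee_pos: [0.5035, -0.2123, 0.1075]
eef_rot: [0.986, 0.166, 0.0, -0.0]
ft_force: [-0.5, 0.7, 0.7]
width: 0.0004
grip_force: 0.6
```

```bash
python3 f.py
```

```text
[-0.29  0.22  1.13] [ 0.50342424 -0.212399    0.10754818] 7.85
```

Emit:
arm_command(steps=[{"slide": [0,0,-0.001],"rot": [0,0,0],"grip": 0},{"slide": [0,0,0],"rot": [0,0,0],"grip": 0},{"slide": [0,0,-0.001],"rot": [0,0,0],"grip": 0},{"slide": [0,0,0],"rot": [0,0,0],"grip": 0},{"slide": [0,0,-0.001],"rot": [0,0,0],"grip": 0},{"slide": [0,0,0],"rot": [0,0,0],"grip": 0},{"slide": [0,0,-0.001],"rot": [0,0,0],"grip": 0},{"slide": [0,0,0],"rot": [0,0,0],"grip": 0}])

```text
time: 8.9
ee_pos: [0.5033, -0.2128, 0.1039]
eef_rot: [0.986, 0.166, -0.0, 0.0]
ft_force: [-3.6, -0.3, 7.6]
width: 0.0004
grip_force: 3.9
```

```bash
python3 f.py
```

```text
[-3.93 -0.71  7.17] [ 0.50330185 -0.21284638  0.10400045] 9.05
```

Emit:
arm_command(steps=[{"slide": [0,0,-0.001],"rot": [0,0,0],"grip": 0},{"slide": [0,0,0],"rot": [0,0,0],"grip": 0},{"slide": [0,0,-0.001],"rot": [0,0,0],"grip": 0},{"slide": [0,0,0],"rot": [0,0,0],"grip": 0},{"slide": [0,0,-0.001],"rot": [0,0,0],"grip": 0},{"slide": [0,0,0],"rot": [0,0,0],"grip": 0},{"slide": [0,0,-0.001],"rot": [0,0,0],"grip": 0},{"slide": [0,0,0],"rot": [0,0,0],"grip": 0}])

```text
time: 10.1
ee_pos: [0.503, -0.213, 0.0999]
eef_rot: [0.986, 0.166, -0.0, 0.0]
ft_force: [-5.6, -0.6, 8.9]
width: 0.0006
grip_force: 4.3
```

```bash
python3 f.py
```

```text
[-5.25 -1.02  8.78] [ 0.50300819 -0.21302666  0.09998284] 10.25
```

Emit:
arm_command(steps=[{"slide": [0,0,-0.001],"rot": [0,0,0],"grip": 0},{"slide": [0,0,-0.001],"rot": [0,0,0],"grip": 0},{"slide": [0,0,-0.001],"rot": [0,0,0],"grip": 0},{"slide": [0,0,-0.001],"rot": [0,0,0],"grip": 0},{"slide": [0,0,-0.001],"rot": [0,0,0],"grip": 0},{"slide": [0,0,0],"rot": [0,0,0],"grip": 0},{"slide": [0,0,0],"rot": [0,0,0],"grip": 0},{"slide": [0,0,0],"rot": [0,0,0],"grip": 0}])

```text
time: 11.3
ee_pos: [0.5028, -0.2132, 0.0949]
eef_rot: [0.986, 0.166, -0.0, 0.0]
ft_force: [-5.9, -2.2, 9.1]
width: 0.0003
grip_force: 4.6
```

```bash
python3 f.py
```

```text
[-6.02 -1.56  8.85] [ 0.50275704 -0.21314792  0.09490118] 11.45
```

Emit:
arm_command(steps=[{"slide": [0,0,-0.001],"rot": [0,0,0],"grip": 0},{"slide": [0,0,-0.001],"rot": [0,0,0],"grip": 0},{"slide": [0,0,0],"rot": [0,0,0],"grip": 0},{"slide": [0,0,0.004],"rot": [0,0,0],"grip": 0},{"slide": [0,0,0.005],"rot": [0,0,0],"grip": 0},{"slide": [0,0,0.005],"rot": [0,0,0],"grip": 0},{"slide": [0,0,0.015],"rot": [0,0,0],"grip": 0},{"slide": [0,0,0.03],"rot": [0,0,0],"grip": 0}])

```text
time: 12.5
ee_pos: [0.5027, -0.212, 0.1516]
eef_rot: [0.986, 0.166, -0.001, -0.001]
ft_force: [0.1, 0.5, 0.4]
width: 0.0002
grip_force: 0.0
```

Emit:
arm_command(steps=[{"slide": [0,0.03,0.01],"rot": [0,0,-2],"grip": 0},{"slide": [0,0.04,0],"rot": [0,0,-2],"grip": 0},{"slide": [0,0.037,0],"rot": [0,0,-2],"grip": 0},{"slide": [0,0.015,0],"rot": [0,0,-2],"grip": 0},{"slide": [0,0,-0.018],"rot": [0,0,0],"grip": 0},{"slide": [0,0,-0.018],"rot": [0,0,0],"grip": 0},{"slide": [0,0,0],"rot": [0,0,0],"grip": 0},{"slide": [0,0,0],"rot": [0,0,0],"grip": 0}])

```text
time: 13.5
ee_pos: [0.5033, -0.0911, 0.1255]
eef_rot: [0.995, 0.096, -0.0, -0.0]
ft_force: [0.1, 0.4, 0.5]
width: 0.0002
grip_force: 0.0
```

```bash
python3 f.py; python3 see.py c.png; python3 - <<'E'
from h import *
np.set_printoptions(precision=4,suppress=True)
print(sensors.read_state()['joint_positions'])
V=np.array([.577,-.0295]);a0=np.degrees(np.arctan2(-.0215,-.111))
for k in range(0,96,10):
    t=np.radians(a0-k);u=np.array([np.cos(t),np.sin(t)]);n=np.array([-u[1],u[0]])
    print(k,V+.085*u+.025*n)
E
```

```text
[0.09 0.24 0.31] [ 0.50368812 -0.09075353  0.12604569] 13.65
[ 0.478   0.1929 -0.4274  1.8595  0.0891  1.1072 -1.3592]
0 [ 0.4983 -0.0702]
10 [ 0.4924 -0.0559]
20 [ 0.4891 -0.0408]
30 [ 0.4885 -0.0254]
40 [ 0.4905 -0.0101]
50 [0.4952 0.0046]
60 [0.5024 0.0183]
70 [0.5118 0.0305]
80 [0.5232 0.0409]
90 [0.5363 0.0492]
```

View pics/c.png

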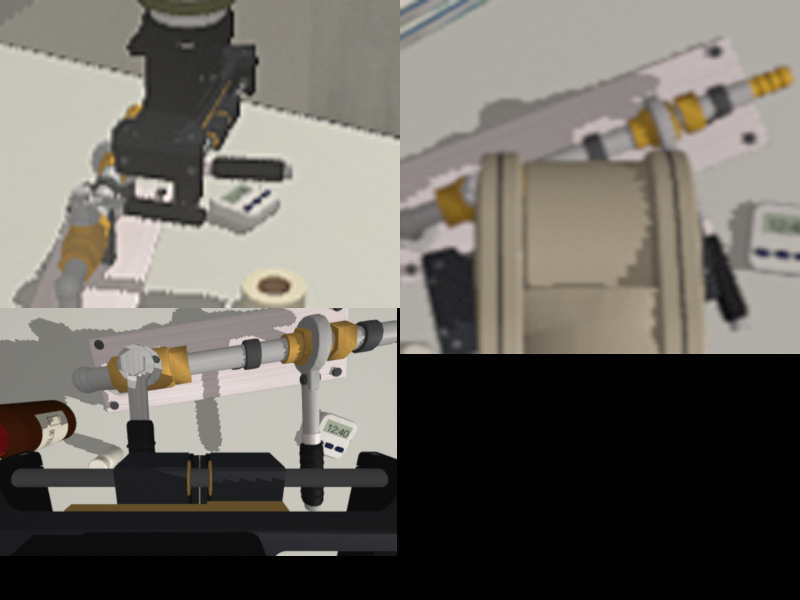

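The wrench is now level with its grip at (250,168) in the scene view, and the timer is untouched. In the wrist view the shut fingers are to the right of the valve sleeve at (140,440).

Emit:
arm_command(steps=[{"slide": [-0.002,0.01,0],"rot": [0,0,-2],"grip": 0},{"slide": [-0.003,0.01,0],"rot": [0,0,-2],"grip": 0},{"slide": [-0.003,0.008,0],"rot": [0,0,-2],"grip": 0},{"slide": [-0.003,0.007,0],"rot": [0,0,-2],"grip": 0},{"slide": [-0.002,0.008,0],"rot": [0,0,-2],"grip": 0},{"slide": [-0.001,0.007,0],"rot": [0,0,-2],"grip": 0},{"slide": [0,0.008,0],"rot": [0,0,-2],"grip": 0},{"slide": [0,0.007,0],"rot": [0,0,-2],"grip": 0}])

```text
time: 14.85
ee_pos: [0.49, -0.0268, 0.126]
eef_rot: [0.999, -0.044, 0.001, 0.001]
ft_force: [1.8, -6.1, -0.2]
width: 0.0004
grip_force: 2.4
```

```bash
python3 f.py
```

```text
[ 1.3  -3.36  0.1 ] [ 0.48962744 -0.02584535  0.12587752] 15.0
```

Emit:
arm_command(steps=[{"slide": [0.001,0.008,0],"rot": [0,0,-3],"grip": 0},{"slide": [0.001,0.007,0],"rot": [0,0,-3],"grip": 0},{"slide": [0.002,0.008,0],"rot": [0,0,-3],"grip": 0},{"slide": [0.003,0.007,0],"rot": [0,0,-3],"grip": 0},{"slide": [0.003,0.007,0],"rot": [0,0,-3],"grip": 0},{"slide": [0.003,0.007,0],"rot": [0,0,-3],"grip": 0},{"slide": [0,0,0],"rot": [0,0,-3],"grip": 0},{"slide": [0,0,0],"rot": [0,0,-3],"grip": 0}])

```text
time: 16.05
ee_pos: [0.502, 0.0187, 0.1254]
eef_rot: [0.968, -0.25, -0.0, -0.0]
ft_force: [0.4, 0.1, -0.4]
width: 0.0005
grip_force: 0.0
```

```bash
python3 f.py;python3 see.py d.png
```

```text
[ 0.12  0.37 -0.01] [0.50210066 0.01867822 0.12547639] 16.2
```

View pics/d.png

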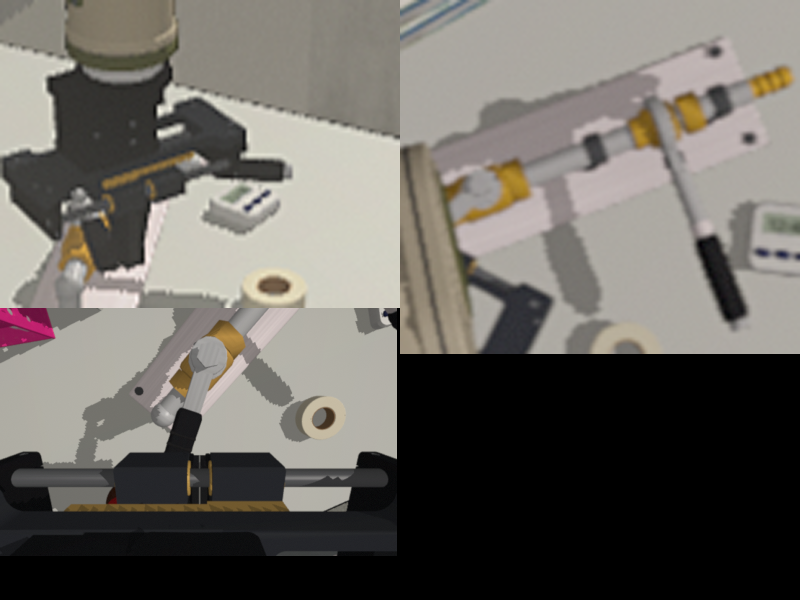

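Lever is about 57° round, its sleeve at (185,430) in the wrist view leaning 16° off the tool's axis. The other objects have not moved.

Emit:
arm_command(steps=[{"slide": [0.002,0.003,0],"rot": [0,0,0],"grip": 0},{"slide": [0.002,0.003,0],"rot": [0,0,0],"grip": 0},{"slide": [0.003,0.003,0],"rot": [0,0,0],"grip": 0},{"slide": [0.002,0.003,0],"rot": [0,0,0],"grip": 0},{"slide": [0.002,0.002,0],"rot": [0,0,0],"grip": 0},{"slide": [0.002,0.002,0],"rot": [0,0,0],"grip": 0},{"slide": [0,0,0],"rot": [0,0,0],"grip": 0},{"slide": [0,0,0],"rot": [0,0,0],"grip": 0}])

```text
time: 17.4
ee_pos: [0.5154, 0.0348, 0.1256]
eef_rot: [0.968, -0.249, 0.0, -0.0]
ft_force: [-0.3, -2.7, -1.1]
width: 0.0006
grip_force: 1.2
```

```bash
python3 f.py
```

```text
[-0.87 -2.8  -0.66] [0.5153555  0.03475444 0.12565034] 17.55
```

Emit:
arm_command(steps=[{"slide": [0.001,0.001,0],"rot": [0,0,0],"grip": 0},{"slide": [0.001,0.001,0],"rot": [0,0,0],"grip": 0},{"slide": [0.001,0.001,0],"rot": [0,0,0],"grip": 0},{"slide": [0.001,0.001,0],"rot": [0,0,0],"grip": 0},{"slide": [0.001,0,0],"rot": [0,0,0],"grip": 0},{"slide": [0,0,0],"rot": [0,0,0],"grip": 0},{"slide": [0,0,0],"rot": [0,0,0],"grip": 0},{"slide": [0,0,0],"rot": [0,0,0],"grip": 0}])

```text
time: 18.6
ee_pos: [0.5203, 0.0388, 0.1256]
eef_rot: [0.968, -0.249, -0.0, -0.0]
ft_force: [-2.1, -1.5, -0.6]
width: -0.0
grip_force: 1.4
```

```bash
python3 f.py
```

```text
[-2.33 -1.17 -0.16] [0.52033263 0.03876245 0.12561605] 18.75
```

Emit:
arm_command(steps=[{"slide": [0.001,0.001,0],"rot": [0,0,0],"grip": 0},{"slide": [0.001,0.001,0],"rot": [0,0,0],"grip": 0},{"slide": [0.001,0,0],"rot": [0,0,0],"grip": 0},{"slide": [0.001,0.001,0],"rot": [0,0,0],"grip": 0},{"slide": [0,0,0],"rot": [0,0,0],"grip": 0},{"slide": [0,0,0],"rot": [0,0,0],"grip": 0},{"slide": [0,0,0],"rot": [0,0,0],"grip": 0},{"slide": [0,0,0],"rot": [0,0,0],"grip": 0}])

```text
time: 19.8
ee_pos: [0.5244, 0.0415, 0.1256]
eef_rot: [0.968, -0.249, 0.0, 0.0]
ft_force: [-0.7, -2.2, -0.9]
width: 0.0006
grip_force: 1.2
```

```bash
python3 f.py
```

```text
[-1.32 -2.28 -0.62] [0.52439598 0.04156754 0.12560839] 19.95
```

Emit:
arm_command(steps=[{"slide": [0.001,0.001,0],"rot": [0,0,0],"grip": 0},{"slide": [0.001,0,0],"rot": [0,0,0],"grip": 0},{"slide": [0.001,0.001,0],"rot": [0,0,0],"grip": 0},{"slide": [0.001,0,0],"rot": [0,0,0],"grip": 0},{"slide": [0,0,0],"rot": [0,0,0],"grip": 0},{"slide": [0,0,0],"rot": [0,0,0],"grip": 0},{"slide": [0,0,0],"rot": [0,0,0],"grip": 0},{"slide": [0,0,0],"rot": [0,0,0],"grip": 0}])

```text
time: 21.0
ee_pos: [0.5283, 0.0437, 0.1256]
eef_rot: [0.968, -0.249, 0.0, -0.0]
ft_force: [-1.3, -1.1, -0.4]
width: 0.0007
grip_force: 1.4
```

```bash
python3 f.py
```

```text
[-2.59 -1.5  -0.18] [0.52833758 0.04368898 0.12561809] 21.15
```

Emit:
arm_command(steps=[{"slide": [0.001,0.001,0],"rot": [0,0,0],"grip": 0},{"slide": [0.001,0,0],"rot": [0,0,0],"grip": 0},{"slide": [0.001,0.001,0],"rot": [0,0,0],"grip": 0},{"slide": [0.001,0,0],"rot": [0,0,0],"grip": 0},{"slide": [0,0,0],"rot": [0,0,0],"grip": 0},{"slide": [0,0,0],"rot": [0,0,0],"grip": 0},{"slide": [0,0,0],"rot": [0,0,0],"grip": 0},{"slide": [0,0,0],"rot": [0,0,0],"grip": 0}])

```text
time: 22.2
ee_pos: [0.5318, 0.0453, 0.1253]
eef_rot: [0.968, -0.25, -0.001, 0.0]
ft_force: [-6.2, -3.1, 1.8]
width: 0.0008
grip_force: 3.1
```

```bash
python3 f.py; python3 see.py e.png
```

```text
[-5.49 -2.9   1.27] [0.53178211 0.04526412 0.12533532] 22.35
```

View pics/e.png

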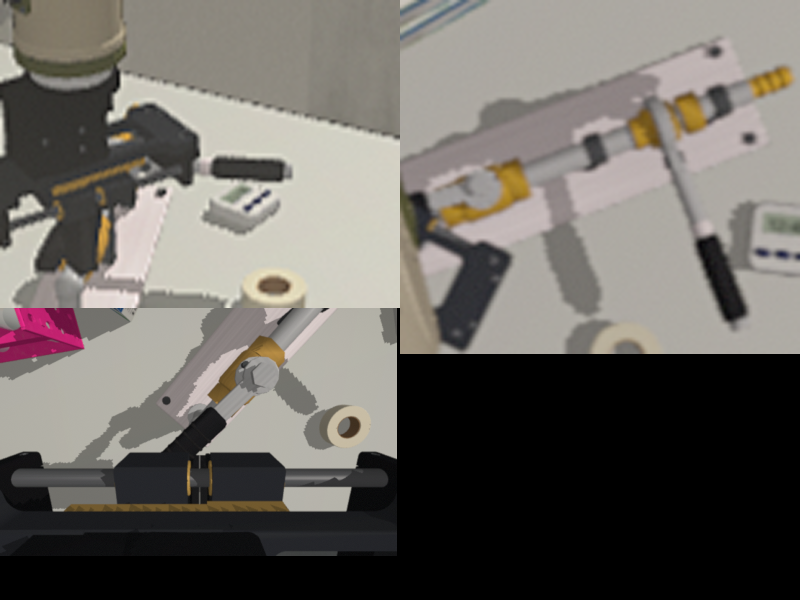

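The lever is almost parallel to the pipe, with its sleeve at (205,430) in the wrist view, and the force is rising. A small extra nudge will confirm whether it is at the stop.

Emit:
arm_command(steps=[{"slide": [0.001,0,0],"rot": [0,0,0],"grip": 0},{"slide": [0.001,0.001,0],"rot": [0,0,0],"grip": 0},{"slide": [0,0,0],"rot": [0,0,0],"grip": 0},{"slide": [0,0,0],"rot": [0,0,0],"grip": 0},{"slide": [0,0,0],"rot": [0,0,0],"grip": 0},{"slide": [0,0,0],"rot": [0,0,0],"grip": 0},{"slide": [0,0,0],"rot": [0,0,0],"grip": 0},{"slide": [0,0,0],"rot": [0,0,0],"grip": 0}])

```text
time: 23.55
ee_pos: [0.5328, 0.0458, 0.1249]
eef_rot: [0.968, -0.25, -0.002, 0.001]
ft_force: [-9.4, -4.4, 2.1]
width: 0.0003
grip_force: 5.7
```

```bash
python3 f.py
```

```text
[-9.91 -4.4   2.21] [0.53276591 0.04573926 0.12490743] 23.7
```

Force is up to 11 N with the tool no longer following its command, so the lever is at its hard stop. Backing off and lifting away.

Emit:
arm_command(steps=[{"slide": [-0.005,-0.002,0],"rot": [0,0,0],"grip": 0},{"slide": [-0.015,-0.006,0],"rot": [0,0,0],"grip": 0},{"slide": [-0.015,-0.006,0],"rot": [0,0,0],"grip": 0},{"slide": [0,0,0.04],"rot": [0,0,0],"grip": 0},{"slide": [0,0,0.06],"rot": [0,0,0],"grip": 0},{"slide": [-0.02,-0.05,0.03],"rot": [0,0,0],"grip": 0},{"slide": [-0.02,-0.05,0],"rot": [0,0,0],"grip": 0},{"slide": [0,-0.05,0],"rot": [0,0,0],"grip": 0}])

```text
time: 24.75
ee_pos: [0.4586, -0.1189, 0.2568]
eef_rot: [0.968, -0.249, 0.002, 0.0]
ft_force: [2.1, -0.5, 0.3]
width: 0.0005
grip_force: 0.0
```

Emit:
arm_command(steps=[{"slide": [0,-0.05,0],"rot": [0,0,0],"grip": 0},{"slide": [0,-0.05,0],"rot": [0,0,0],"grip": 0},{"slide": [0,-0.05,0],"rot": [0,0,0],"grip": 0},{"slide": [0,-0.05,0],"rot": [0,0,0],"grip": 0},{"slide": [0,-0.05,0],"rot": [0,0,0],"grip": 0},{"slide": [0,0,0],"rot": [0,0,0],"grip": 0},{"slide": [0,0,0],"rot": [0,0,0],"grip": 0},{"slide": [0,0,0],"rot": [0,0,0],"grip": 0}])

```text
time: 25.75
ee_pos: [0.46, -0.3661, 0.256]
eef_rot: [0.969, -0.248, 0.0, -0.0]
ft_force: [0.1, 0.4, 0.5]
width: 0.0004
grip_force: 0.0
```

```bash
python3 - <<'E'
from h import *
q=shot('top');a,b,c,d=230,100,440,240
cv2.imwrite('pics/fin.png',cv2.cvtColor(cv2.resize(q['pixels'][b:d,a:c],None,fx=3.8,fy=3.8,interpolation=cv2.INTER_CUBIC),cv2.COLOR_RGB2BGR))
E
```

```text
(no output)
```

View pics/fin.png

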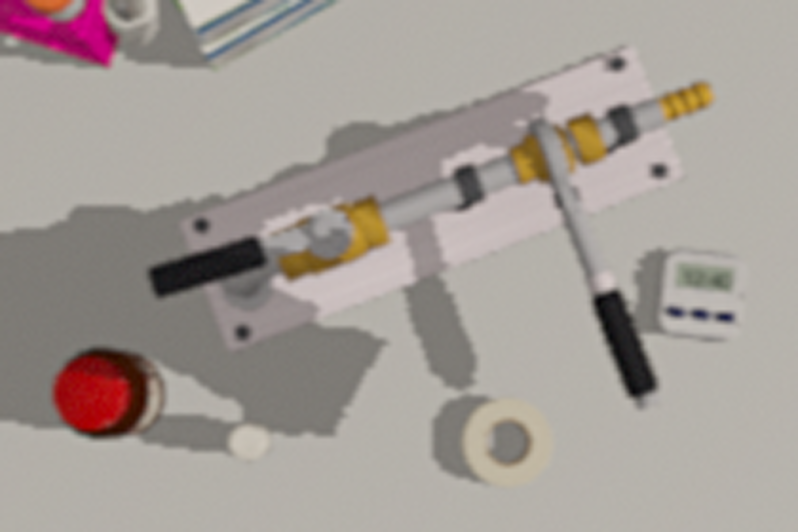

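The final top view shows the lever along the pipe, turned about 84–85° (with its start offset, about 90° from shut). The wrench is down and straight, and the timer, bottles and tape are in their original places.

```bash
python3 -c "
from bench import order; print(order.close_job())"
```

```text
the job is handed in; nothing more can be done
None
```

I pressed the wrench until it broke over at about 9 N and stopped there, then pushed the valve lever to its hard stop (11 N) and let go; nothing else moved, and the job is handed in at about 26 s.

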